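Lengthen the shower stool's leg by one hole and guard its buttons

ROBOT

A 7-joint arm with a two-finger parallel gripper is mounted at the origin on the work surface. World frame = base frame: x ahead of the robot, y to its left, z up, the work surface at z = 0. Lengths are in m, angles in degrees, forces in N, time in s.
With the tool pointing down it reaches from about 0.425 to 0.875 m from the base axis. Payload 4.7 kg.
Tool frame: the origin (TCP) lies between the finger pads; the fingertips stand 8 mm ahead of it and the grasp point (between the pads) lies 11 mm behind it (env.tip_extent is the distance from the TCP to the fingertips, in m); z points along the fingers, y is the line along which they close (so a half turn about z gives the same grasp; the last joint's range is limited). The gripper opens to 87 mm and grips with 3 to 60 N. Pads are 19 mm wide; open, the fingers measure 117 mm over their backs; the gripper's body (75 mm by 190 mm) begins 51 mm behind the grasp point.
Start: joints at [71.74, 18.392, -4.016, 83.108, 1.295, 78.541, -3.26], TCP at [0.212, -0.614, 0.231] pointing down, gripper open.
Joint ranges: [-163.93, 163.93], [-17.29, 119.83], [-79.2, 71.16], [3.27, 140.29], [-89.18, 269.18], [5.43, 117.66], [-154.24, 154.24]. Speed limits (degrees/s): [147.25, 147.25, 180, 180, 180, 180, 180].

INTERFACE

Orientations are given as [roll, pitch, yaw] about the fixed x, y, z axes, in that order (R = Rz(yaw) Ry(pitch) Rx(roll)).
In Python, from cell import sensors, vision, workorder, env gives the robot as it stands.
- The arm moves only by the tool drive_tool, never from a script. Its argument "moves" is a list of rows, each an object of numbers: "x", "y", "z": the shift along the tool's x, y, z in mm; "rx", "ry", "rz": the turn, a rotation vector about the tool's x, y, z in rad; "fingers": the closure, from -1 (fully open) to 1 (shut). In form: [{"x": .., "y": .., "z": .., "rx": .., "ry": .., "rz": .., "fingers": ..}, ...]. A call has 1 to 20 rows; each row is the pose to reach, as a shift and turn from the pose commanded when the call began, along the tool's axes at that moment; what a row does not reach only later rows make up. A row lasts 1/8 s, in which the tool goes at most 62.5 mm and 10.7 degrees, less where a joint would pass 70% of its speed; a pose out of reach is approached as far as the arm can. A call with a gripper value outside its range is refused whole. The fingers move at their own pace and stop on an object; "force" is the grip in N (left out, the last holds). Time passes only in rows, so rows that repeat a pose let the fingers close. It gives the time, the measured TCP pose, the force, the opening and the grip force at its end, in the units of the state.
- sensors.get_obs(): the state, without advancing time (a new reading comes with each control period).
- vision.read_camera(name): name is "scene" or "top" or "wrist"; returns a dict with "image" (420x560x3 uint8, red, green, blue), "fx", "fy", "cx", "cy" (pixels), "R" (3x3) and "t" (3): a world point X has camera coordinates R X + t. Camera axes: x right, y down, z forward; pixel columns grow to the right and rows downward; lengths in m; the calibration is good to about 2 mm. A picture is of the moment at which its call begins. There is no depth.
- workorder.sign_off(): hands the job in; it is judged then, once.
The state is a dict: "time_s": time; "qpos": joint angles; "joint_velocities": joint speeds; "effort": joint torques, N m; "tool_pos": TCP position; "tool_rot": TCP orientation; "force": force on the tool from outside, world axes, zero at the start; "wrist_torque": the same for the moment, N m; "grip_width": finger opening in m; "grasp_force": force on a finger pad.
Only numpy, scipy, OpenCV 4.12 (cv2) and the standard library are available. Lean on these libraries where they do the work, as an engineer would, in place of code of your own. Each camera call takes 0.05 s, during which the arm holds its last target. There are 200 camera calls.

TASK

This leg of the shower stool is one hole too short. Pinch its two red spring buttons in flush and slide the white tube out, foot end away from the clamp, until both buttons pop right out again in the very next hole, the one just on the foot side of the green ring. Then slide the blue guard along the tube all the way up to the green ring so that it covers the buttons, let go, and leave the other things on the bench where they are.

Things in the scene. Friction and masses are not known exactly. Their poses are not given: they have to be found in the camera images.
- leg_rest: Fixed wooden rest carrying the stool leg: a board 100 mm wide (x), 410 mm long (y, -200 to +210 mm), 18 mm thick, set anywhere and turned on the bench. Origin on the bench straight below the buttons. The leg lies level along its y axis, axis 70 mm above the bench. A 24 mm square steel inner tube, clamped at the -y end, carries the buttons and never moves.
- clamp_top (a point): Top of the dark clamp block on the rest at its -y end, 100 mm above the bench; the block is 60 mm wide and spans y = -188 to -142 mm of the rest; two screw heads stand 12 mm above it.
- saddle_top (a point): Middle of the open wooden saddle under the white tube near its foot, at the leg's axis height (70 mm); it is 60 mm wide, spans y = 173 to 197 mm of the rest, and its cheeks end at 70 mm height.
- buttons_mid (a point): Fixed point on the leg's axis midway between the two red buttons, 70 mm above the bench (rest frame 0, 0, 70 mm); its axes are those of the rest: y along the leg towards the foot.
- button_near (a joint): Red spring button, 9 mm across with a rounded tip, on the tube's -x side (rest axes). 0 = popped fully out, tip 5 mm proud of the tube's flat side and 21 mm from the axis; grows (m) as pressed in: 0.005 flush, 0.007 wholly under the tube's wall, 0.0095 at most. Spring 2.5 N at 0, 3.4 N at flush. Not pressed in, it locks the tube.
- button_far (a joint): The same button on the tube's +x side, same values; the two tips stand 42 mm apart. With both flush, sliding the tube makes its wall push the rounded tips farther in (about 10 N along the tube); they then stay hidden inside, also when let go, until a hole comes over them and they spring out and lock the tube.
- leg_tube (a joint): Slide of the white outer tube along the rest's +y (m), friction about 1.5 N. 0 = buttons in the start hole; 0.040 = in the hole beside the green ring (1.5 mm play either way); 0.080 = in the last hole, too far. Range -0.004 to 0.084. Tube 32 mm square, 2 mm wall, 340 mm long, with a black rubber foot (42 mm square, 35 mm long) at its +y end.
- start_hole (a point): Point on the tube's axis at the hole where the buttons are at the start; moves with the tube, axes as the rest's. The tube's flat sides are 16 mm from the axis; each has three 12 mm square holes at axis height, 40 mm apart.
- green_hole (a point): Point on the tube's axis at the wanted hole, 40 mm from start_hole towards the clamp (-y); moves with the tube.
- ring_top (a point): Middle of the top face of the green ring, a 40 mm square, 7 mm long stop fixed round the tube 20 mm beyond green_hole towards the clamp; this point is 20 mm above the axis; moves with the tube.
- foot_end (a point): Centre of the end face of the rubber foot, 265 mm along +y from start_hole; moves with the tube.
- guard (a joint): Slide of the blue guard along the white tube (m), growing towards the green ring (the rest's -y), friction about 2 N; it rides on the tube and moves with it. Its middle is 0.085 m minus this value along +y from start_hole. 0.125 = home, stopped by the green ring, centred over green_hole. At the start 0.015 to 0.030. It passes over the popped-out buttons without touching them.
- guard_mid (a point): Centre of the blue guard, on the leg's axis. The guard is a square-sided sleeve open at both ends, 52 mm wide (rest x), 40 mm high, 30 mm long; pinch it by its two 52 mm sides from above.
- spare_foot: Bystander: loose black rubber foot, 42 mm across, 30 mm high, origin under its centre.
- screwdriver: Bystander: loose screwdriver lying beside the rest on its +x side, along the leg.
- tumbler: Bystander: white tumbler, 72 mm across, 95 mm high, origin under its centre.
- soap: Bystander: amber soap bottle, 64 mm across, 170 mm high, origin under its centre.
- paper_roll_a: Bystander: upright paper roll, 104 mm across, 98 mm high, origin under its centre.
- paper_roll_b: Bystander: another upright paper roll of the same size.
- scrub_brush: Bystander: loose scrubbing brush lying on the bench.

How it is judged (in metres and radians):
On the way, in this order (a step that is already met when the one before it is completed fails the run):
1. both buttons are pressed flush together (value of joint each of button_near, button_far above 0.004 m), for 0.05 s.
2. both buttons have popped out in the hole beside the green ring (value of joint each of button_near, button_far below 0.0015 m and value of joint leg_tube between 0.036 and 0.044 m), for 0.2 s.
3. the guard is home at the green ring (value of joint guard above 0.121 m), for 0.2 s.
At the end, for the whole second after the job is handed in: Both red buttons stand fully out (pressed less than 1.5 mm) in the hole beside the green ring (tube drawn out 36 to 44 mm) and the blue guard sits over them within 4 mm of its stop at the green ring, with the gripper let go (all of step 2 and value of joint guard above 0.121 m); the robot touches nothing.
It fails at once if a bystander is moved more than 30 mm (distance of any of spare_foot, screwdriver, tumbler, soap, paper_roll_a, paper_roll_b, scrub_brush from where it was at the start of the episode above 0.03 m).
It also fails if it takes over 48 s, if anything falls off the work surface, if the arm or the gripper's body presses on something with over 40 N, if the wrist force passes 120 N, or if a joint passes its speed limit or range.

## Working session

There is one attempt and no reset: what is moved stays moved. The work goes in short steps, Python scripts to look and compute and a tool call to move; the robot and the scene stay as the last step left them, time stands still between calls to the robot, and variables do not carry over. Pictures are saved under pics/ and viewed, at most 10 in all, crops included, and the job is handed in when it is done.

Besides the shell and the picture viewer there is one more tool, called after "Emit:" in YAML: its name, and indented under it one key for each argument. drive_tool: Moves the arm, as the interface text tells. Its arguments: {"type":"object","properties":{"moves":{"type":"array"},"force":{"type":"number"}},"required":["moves"]}

```bash
mkdir -p pics
cat > h.py <<'E'
import numpy as np, cv2
from cell import sensors, vision, workorder, env
def snap(n,f):
    c=vision.read_camera(n); cv2.imwrite(f,c["image"][:,:,::-1]); 
    np.savez(f+".npz",**{k:np.array(c[k]) for k in c}); return c
def ray(c,u,v,z):
    d=np.array([(u-c["cx"])/c["fx"],(v-c["cy"])/c["fy"],1.]); R=np.array(c["R"]);t=np.array(c["t"])
    o=-R.T@t; d=R.T@d; return o+d*(z-o[2])/d[2]
def proj(c,X):
    p=np.array(c["R"])@np.array(X)+np.array(c["t"]); return p[0]/p[2]*c["fx"]+c["cx"],p[1]/p[2]*c["fy"]+c["cy"]
E
python3 - <<'E'
from h import *
a=snap("top","pics/top.png");b=snap("scene","pics/scene.png")
for c in(a,b): print(c["fx"],-np.array(c["R"]).T@c["t"])
print(sensors.get_obs(),env.tip_extent)
for n in("top","scene"):
    i=cv2.imread(f"pics/{n}.png"); cv2.imwrite(f"pics/{n}_b.png",cv2.resize(i,(800,600),interpolation=cv2.INTER_CUBIC))
E
```

```text
503.7462293785686 [ 0.34577968 -0.0203015   1.36723812]
442.0591181341943 [ 0.91480195 -0.60876848  0.96243886]
{'time_s': 0.1, 'qpos': array([71.73934581, 18.43738878, -4.015605  , 83.16879539,  1.29471929,
       78.54250287, -3.25990581]), 'joint_velocities': array([ 0.04425754, -0.01905057,  0.15929045, -0.03136144, -0.06139025,
       -0.05902144,  0.06314915]), 'effort': array([-1.27030384e-03, -4.92573810e+01, -4.05707778e-01, -3.13400137e+01,
       -6.39214274e-02,  3.94879316e-02,  5.62568607e-05]), 'tool_pos': array([ 0.21214629, -0.61387612,  0.22953396]), 'tool_rot': array([-1.79896534e+02,  5.26693084e-03,  1.90703812e+01]), 'force': array([-0.01383383,  0.19869863,  0.08395173]), 'wrist_torque': array([-0.00128835, -0.04435546, -0.03176635]), 'grasp_force': 0.0, 'grip_width': 0.08725256515001238} 0.008
```

View pics/top_b.png

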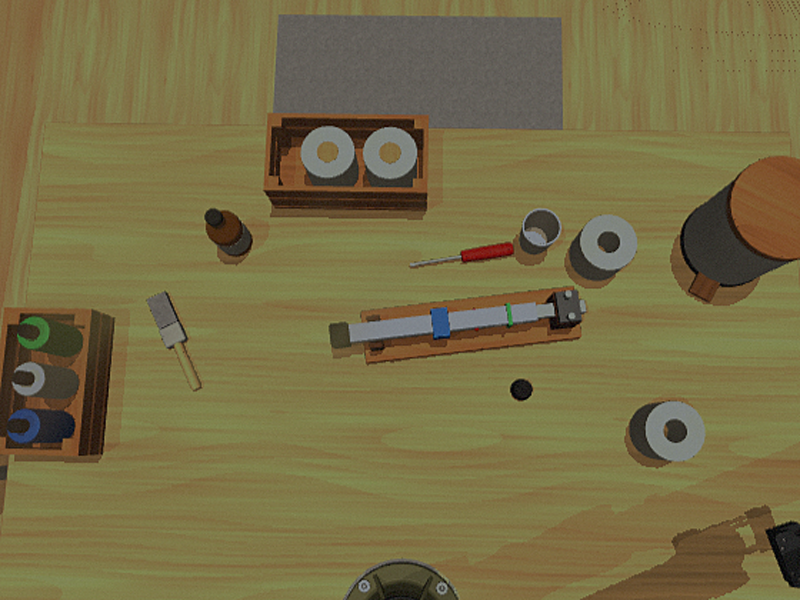

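View pics/scene_b.png

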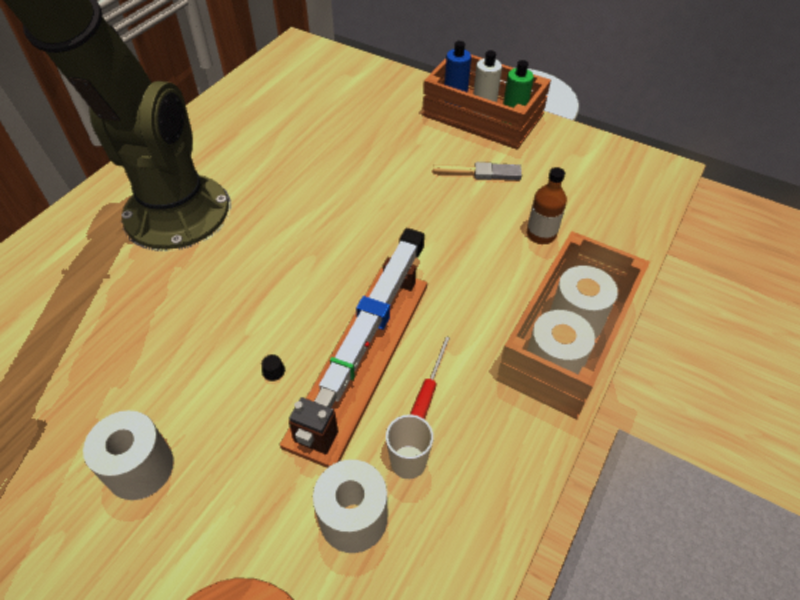

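The top view shows the leg running from the clamp (565,310) to the foot (340,335), with the guard at (440,322) and the green ring at (509,315). The screwdriver lies on its far (+x) side. I'll enlarge the leg.

Run:
```python
from h import *
i=cv2.imread("pics/top.png")[190:260,225:415]; cv2.imwrite("pics/c1.png",cv2.resize(i,None,fx=4.2,fy=4.2,interpolation=cv2.INTER_CUBIC))
```

```text
(no output)
```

View pics/c1.png

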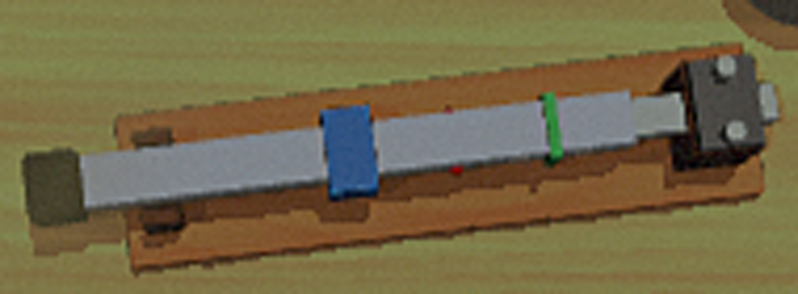

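The crop shows the buttons at (448,109) and (457,171), the ring at (553,127), the guard centred at about (349,151), and the tube ends at (82,182) and (631,117).

Run:
```python
from h import *
c=np.load("pics/top.png.npz")
f=lambda u,v,z: ray(c,(u+.5)/4.2+225-.5,(v+.5)/4.2+190-.5,z)
P=dict(bn=f(457,171,.07),bf=f(448,109,.07),ring=f(553,127,.09),guard=f(349,151,.09),tf=f(82,182,.086),tc=f(631,117,.086),
e1=f(82,156,.086),e2=f(82,208,.086),e3=f(630,91,.086),e4=f(630,142,.086))
for k,v in P.items(): print(k,v.round(4))
d=P["tf"]-P["tc"]; L=np.linalg.norm(d); yaw=np.degrees(np.arctan2(-d[0],d[1])); print("L",L,"yaw",yaw)
y=d/L; x=np.array([y[1],-y[0],0])
m=(P["bn"]+P["bf"])/2
for k,v in P.items(): print(k,((v-m)@x).round(4),((v-m)@y).round(4))
# cross-check in scene image
s=np.load("pics/scene.png.npz")
B=cv2.imread("pics/scene.png")
o=m
for n,(a,b,z) in dict(ring=(0,-.06,.09),guard=(0,.06,.09),foot=(0,.265,.091)).items():
    p=o+a*x+b*y; p[2]=z; print(n,np.array(proj(s,p))*800/560)
cv2.imwrite("pics/c2.png",cv2.resize(B[155:320,195:305],None,fx=3.6,fy=3.6,interpolation=cv2.INTER_CUBIC))
```

```text
bn [ 0.531  -0.1241  0.07  ]
bf [ 0.5698 -0.1183  0.07  ]
ring [ 0.5564 -0.1808  0.09  ]
guard [ 0.5392 -0.0567  0.09  ]
tf [0.5174 0.1061 0.086 ]
tc [ 0.5642 -0.2289  0.086 ]
e1 [0.5335 0.1067 0.086 ]
e2 [0.5014 0.1056 0.086 ]
e3 [ 0.5803 -0.2284  0.086 ]
e4 [ 0.5487 -0.2282  0.086 ]
L 0.3383120063637716 yaw 7.940409233175373
bn -0.0196 -0.0002
bf 0.0196 0.0002
ring -0.0023 -0.0599
guard -0.0022 0.0655
tf -0.0012 0.2297
tc -0.0012 -0.1086
e1 0.0148 0.2281
e2 -0.0172 0.2314
e3 0.0148 -0.1103
e4 -0.0165 -0.1057
ring [342.51436446 361.71168992]
guard [372.70694353 307.3326361 ]
foot [416.35352721 228.37914383]
```

View pics/c2.png

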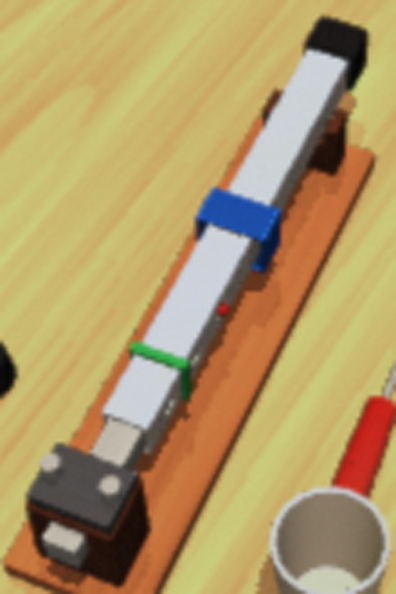

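The scene view agrees: the ring is predicted at (342.5,361.7) and seen at about (342.5,362). So the buttons' midpoint is about (0.550, -0.121), the rest's yaw is about 7.9° and the guard joint is about 0.0195. Next I'll move above the buttons, with tool x along the rest's +y.

Emit:
drive_tool:
  moves:
    - {"x": 120, "y": -89, "z": 0, "rz": -0.344, "fingers": -1}
    - {"x": 240, "y": -178, "z": 0, "rz": -0.688, "fingers": -1}
    - {"x": 360, "y": -266, "z": 0, "rz": -1.032, "fingers": -1}
    - {"x": 480.7, "y": -355.1, "z": 0, "rz": -1.3765, "fingers": -1}
    - {"x": 480.7, "y": -355.1, "z": 0, "rz": -1.3765, "fingers": -1}
    - {"x": 480.7, "y": -355.1, "z": 0, "rz": -1.3765, "fingers": -1}
    - {"x": 480.7, "y": -355.1, "z": 0, "rz": -1.3765, "fingers": -1}
    - {"x": 480.7, "y": -355.1, "z": 0, "rz": -1.3765, "fingers": -1}
    - {"x": 480.7, "y": -355.1, "z": 0, "rz": -1.3765, "fingers": -1}
    - {"x": 480.7, "y": -355.1, "z": 0, "rz": -1.3765, "fingers": -1}
    - {"x": 480.7, "y": -355.1, "z": 0, "rz": -1.3765, "fingers": -1}
    - {"x": 480.7, "y": -355.1, "z": 0, "rz": -1.3765, "fingers": -1}
    - {"x": 480.7, "y": -355.1, "z": 0, "rz": -1.3765, "fingers": -1}
    - {"x": 480.7, "y": -355.1, "z": 0, "rz": -1.3765, "fingers": -1}
    - {"x": 480.7, "y": -355.1, "z": 0, "rz": -1.3765, "fingers": -1}
    - {"x": 480.7, "y": -355.1, "z": 0, "rz": -1.3765, "fingers": -1}
    - {"x": 480.7, "y": -355.1, "z": 0, "rz": -1.3765, "fingers": -1}
    - {"x": 480.7, "y": -355.1, "z": 0, "rz": -1.3765, "fingers": -1}

```text
invalid input at $.moves[0]: expected keys x, y, z, rx, ry, rz, fingers
```

Run:
```python
from h import *
o=sensors.get_obs(); print(o["time_s"],o["tool_pos"],o["tool_rot"],o["qpos"].round(1))
c=snap("wrist","pics/w1.png"); print(-np.array(c["R"]).T@c["t"],c["fx"])
i=cv2.imread("pics/w1.png"); cv2.imwrite("pics/w1b.png",cv2.resize(i,(800,600),interpolation=cv2.INTER_CUBIC))
```

```text
0.1 [ 0.21214629 -0.61387612  0.22953396] [-1.79896534e+02  5.26693084e-03  1.90703812e+01] [71.7 18.4 -4.  83.2  1.3 78.5 -3.3]
[ 0.28987244 -0.58718101  0.38326809] 338.06964376215336
```

View pics/w1b.png

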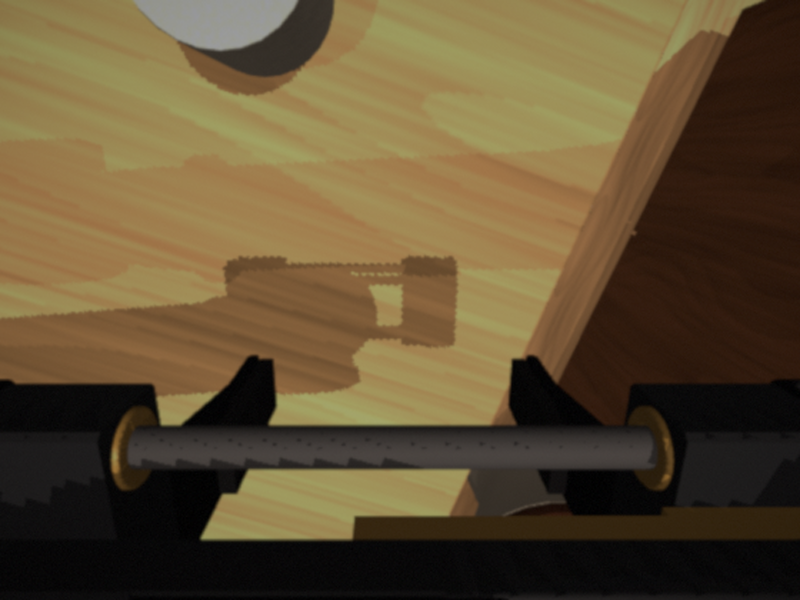

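The arm hasn't moved, because every row needs all seven keys. The wrist view still shows the bare bench at the start pose. I'll send the move again with complete rows.

Emit:
drive_tool:
  moves:
    - {"x": 120, "y": -89, "z": 0, "rx": 0, "ry": 0, "rz": -0.344, "fingers": -1}
    - {"x": 240, "y": -178, "z": 0, "rx": 0, "ry": 0, "rz": -0.688, "fingers": -1}
    - {"x": 360, "y": -266, "z": 0, "rx": 0, "ry": 0, "rz": -1.032, "fingers": -1}
    - {"x": 480.7, "y": -355.1, "z": 0, "rx": 0, "ry": 0, "rz": -1.3765, "fingers": -1}
    - {"x": 480.7, "y": -355.1, "z": 0, "rx": 0, "ry": 0, "rz": -1.3765, "fingers": -1}
    - {"x": 480.7, "y": -355.1, "z": 0, "rx": 0, "ry": 0, "rz": -1.3765, "fingers": -1}
    - {"x": 480.7, "y": -355.1, "z": 0, "rx": 0, "ry": 0, "rz": -1.3765, "fingers": -1}
    - {"x": 480.7, "y": -355.1, "z": 0, "rx": 0, "ry": 0, "rz": -1.3765, "fingers": -1}
    - {"x": 480.7, "y": -355.1, "z": 0, "rx": 0, "ry": 0, "rz": -1.3765, "fingers": -1}
    - {"x": 480.7, "y": -355.1, "z": 0, "rx": 0, "ry": 0, "rz": -1.3765, "fingers": -1}
    - {"x": 480.7, "y": -355.1, "z": 0, "rx": 0, "ry": 0, "rz": -1.3765, "fingers": -1}
    - {"x": 480.7, "y": -355.1, "z": 0, "rx": 0, "ry": 0, "rz": -1.3765, "fingers": -1}
    - {"x": 480.7, "y": -355.1, "z": 0, "rx": 0, "ry": 0, "rz": -1.3765, "fingers": -1}
    - {"x": 480.7, "y": -355.1, "z": 0, "rx": 0, "ry": 0, "rz": -1.3765, "fingers": -1}
    - {"x": 480.7, "y": -355.1, "z": 0, "rx": 0, "ry": 0, "rz": -1.3765, "fingers": -1}
    - {"x": 480.7, "y": -355.1, "z": 0, "rx": 0, "ry": 0, "rz": -1.3765, "fingers": -1}

```text
time_s: 2.15
tool_pos: [0.5506, -0.1219, 0.2306]
tool_rot: [180.0, 0.0, 97.9]
force: [-0.5, 0.4, -0.4]
grip_width: 0.0876
grasp_force: 0.0
```

Run:
```python
from h import *
o=sensors.get_obs(); print(o["time_s"],o["tool_pos"],o["tool_rot"],o["qpos"].round(1))
c=snap("wrist","pics/w2.png"); print(-np.array(c["R"]).T@c["t"],c["fx"])
i=cv2.imread("pics/w2.png"); cv2.imwrite("pics/w2b.png",cv2.resize(i,(800,600),interpolation=cv2.INTER_CUBIC))
```

```text
2.15 [ 0.55055477 -0.12192707  0.2306049 ] [1.79997063e+02 1.15940283e-02 9.79144185e+01] [ 40.7  10.4 -34.7  94.7   6.1  76.8  13. ]
[ 0.53931832 -0.04050433  0.38428929] 338.06964376215336
```

View pics/w2b.png

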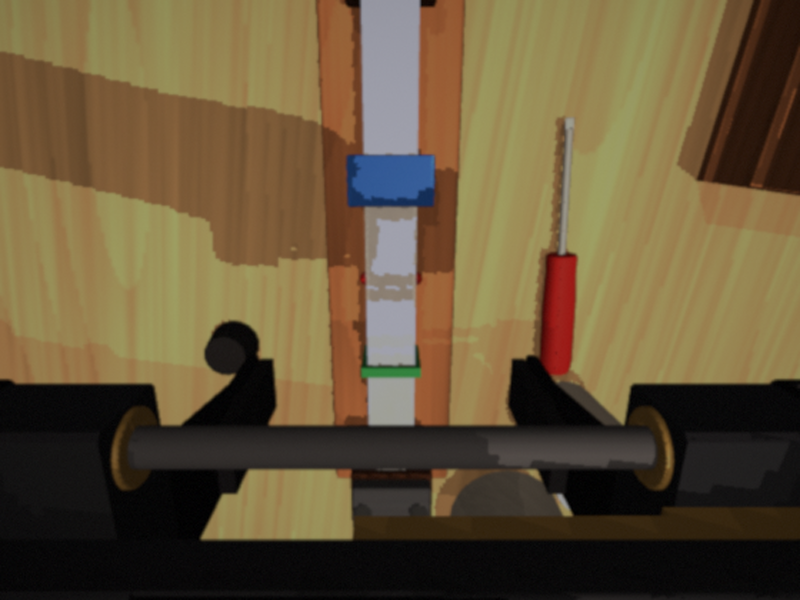

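The wrist view shows the buttons at (362,279) and (420,279), the guard's front top edge at (347–434, 205), and the ring at (362–420, 372). The screwdriver and the spare foot are both clear of the finger paths.

Run:
```python
from h import *
c=np.load("pics/w2.png.npz")
o=np.array([.55055,-.12193]);a=np.radians(97.914);tx=np.array([np.cos(a),np.sin(a)]);ty=np.array([np.sin(a),-np.cos(a)])
for n,u,v,z in[("bn",362,279,.07),("bf",420,279,.07),("t1",361,150,.086),("t2",419,150,.086),("t3",367.5,320,.086),("t4",415.5,320,.086),("g1",349,206,.09),("g2",435,206,.09),("g3",347.5,155,.09),("ring1",362,376,.088),("ring2",420,376,.088),("sd_bot",560,372,.015),("foot",232,345,.03)]:
    p=ray(c,(u+.5)*.7-.5,(v+.5)*.7-.5,z)[:2]; d=p-o; print(n,p.round(4),"tool xy mm",(d@tx*1e3).round(1),(d@ty*1e3).round(1))
```

```text
bn [ 0.5306 -0.1246] tool xy mm 0.1 -20.1
bf [ 0.5692 -0.1192] tool xy mm 0.1 18.9
t1 [ 0.5211 -0.0424] tool xy mm 82.8 -18.2
t2 [ 0.555  -0.0377] tool xy mm 82.8 16.0
t3 [ 0.5379 -0.1473] tool xy mm -23.4 -16.0
t4 [ 0.5691 -0.143 ] tool xy mm -23.4 15.4
g1 [ 0.518  -0.0753] tool xy mm 50.7 -25.8
g2 [ 0.5693 -0.0682] tool xy mm 50.6 25.9
g3 [ 0.5139 -0.0462] tool xy mm 80.0 -25.9
ring1 [ 0.5392 -0.1869] tool xy mm -62.8 -20.2
ring2 [ 0.578  -0.1815] tool xy mm -62.8 19.0
sd_bot [ 0.7033 -0.1964] tool xy mm -94.8 141.0
foot [ 0.4342 -0.2029] tool xy mm -64.2 -126.4
```

The alignment agrees to within 1 mm. I'll descend so the grasp point sits at button height, then pinch.

Emit:
drive_tool:
  moves:
    - {"x": 0, "y": -0.5, "z": 40, "rx": 0, "ry": 0, "rz": 0, "fingers": -1}
    - {"x": 0, "y": -0.5, "z": 80, "rx": 0, "ry": 0, "rz": 0, "fingers": -1}
    - {"x": 0, "y": -0.5, "z": 120, "rx": 0, "ry": 0, "rz": 0, "fingers": -1}
    - {"x": 0, "y": -0.5, "z": 150, "rx": 0, "ry": 0, "rz": 0, "fingers": -0.5}
    - {"x": 0, "y": -0.5, "z": 166, "rx": 0, "ry": 0, "rz": 0, "fingers": -0.2}
    - {"x": 0, "y": -0.5, "z": 171, "rx": 0, "ry": 0, "rz": 0, "fingers": -0.2}
    - {"x": 0, "y": -0.5, "z": 171, "rx": 0, "ry": 0, "rz": 0, "fingers": 0}
    - {"x": 0, "y": -0.5, "z": 171, "rx": 0, "ry": 0, "rz": 0, "fingers": 1}
    - {"x": 0, "y": -0.5, "z": 171, "rx": 0, "ry": 0, "rz": 0, "fingers": 1}
    - {"x": 0, "y": -0.5, "z": 171, "rx": 0, "ry": 0, "rz": 0, "fingers": 1}
    - {"x": 0, "y": -0.5, "z": 171, "rx": 0, "ry": 0, "rz": 0, "fingers": 1}
    - {"x": 0, "y": -0.5, "z": 171, "rx": 0, "ry": 0, "rz": 0, "fingers": 1}
    - {"x": 0, "y": -0.5, "z": 171, "rx": 0, "ry": 0, "rz": 0, "fingers": 1}
  force: 30

```text
time_s: 3.82
tool_pos: [0.5497, -0.1222, 0.0604]
tool_rot: [-179.9, 0.1, 97.9]
force: [-4.0, -0.7, 5.5]
grip_width: 0.0316
grasp_force: 30.0
```

An opening of 31.6 mm means the pads are on the tube's flats, so both buttons are flush. Now I'll slide the tube out.

Emit:
drive_tool:
  moves:
    - {"x": 2, "y": 0, "z": 0, "rx": 0, "ry": 0, "rz": 0, "fingers": 1}
    - {"x": 5, "y": 0, "z": 0, "rx": 0, "ry": 0, "rz": 0, "fingers": 1}
    - {"x": 8, "y": 0, "z": 0, "rx": 0, "ry": 0, "rz": 0, "fingers": 1}
    - {"x": 12, "y": 0, "z": 0, "rx": 0, "ry": 0, "rz": 0, "fingers": 1}
    - {"x": 16, "y": 0, "z": 0, "rx": 0, "ry": 0, "rz": 0, "fingers": 1}
    - {"x": 20, "y": 0, "z": 0, "rx": 0, "ry": 0, "rz": 0, "fingers": 1}
    - {"x": 24, "y": 0, "z": 0, "rx": 0, "ry": 0, "rz": 0, "fingers": 1}
    - {"x": 28, "y": 0, "z": 0, "rx": 0, "ry": 0, "rz": 0, "fingers": 1}
    - {"x": 31, "y": 0, "z": 0, "rx": 0, "ry": 0, "rz": 0, "fingers": 1}
    - {"x": 33, "y": 0, "z": 0, "rx": 0, "ry": 0, "rz": 0, "fingers": 1}
    - {"x": 35, "y": 0, "z": 0, "rx": 0, "ry": 0, "rz": 0, "fingers": 1}
    - {"x": 36, "y": 0, "z": 0, "rx": 0, "ry": 0, "rz": 0, "fingers": 1}
    - {"x": 37, "y": 0, "z": 0, "rx": 0, "ry": 0, "rz": 0, "fingers": 1}
    - {"x": 38, "y": 0, "z": 0, "rx": 0, "ry": 0, "rz": 0, "fingers": 1}
    - {"x": 39, "y": 0, "z": 0, "rx": 0, "ry": 0, "rz": 0, "fingers": 1}
    - {"x": 40, "y": 0, "z": 0, "rx": 0, "ry": 0, "rz": 0, "fingers": 1}
    - {"x": 40, "y": 0, "z": 0, "rx": 0, "ry": 0, "rz": 0, "fingers": 1}

```text
time_s: 5.95
tool_pos: [0.5442, -0.083, 0.0604]
tool_rot: [-179.9, 0.1, 97.9]
force: [-3.1, -1.2, 6.4]
grip_width: 0.0318
grasp_force: 30.0
```

Run:
```python
from h import *
o=sensors.get_obs(); print(o["time_s"],o["tool_pos"],o["force"])
i=[]
c=snap("top","pics/t3.png");i.append(c["image"][190:260,225:415,::-1])
d=snap("scene","pics/s3.png")
a=cv2.resize(i[0],None,fx=4.2,fy=4.2,interpolation=cv2.INTER_CUBIC)
b=cv2.resize(d["image"][195:265,200:390,::-1],(a.shape[1],a.shape[0]),interpolation=cv2.INTER_CUBIC)
cv2.imwrite("pics/c3.png",np.vstack([a,b]))
```

```text
5.95 [ 0.54423492 -0.08301665  0.06039208] [-3.10590104 -1.17684859  6.41398113]
```

View pics/c3.png

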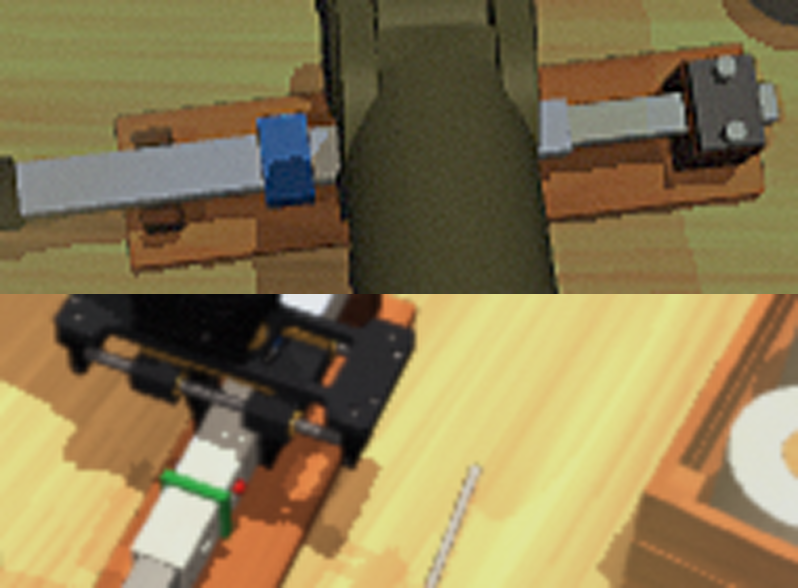

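The far button has popped out on the foot side of the ring (lower picture, 238,487), and the tube has moved about 39 mm. I'll pull a few mm more to check that it's locked.

Emit:
drive_tool:
  moves:
    - {"x": 1, "y": 0, "z": 0, "rx": 0, "ry": 0, "rz": 0, "fingers": 1}
    - {"x": 2, "y": 0, "z": 0, "rx": 0, "ry": 0, "rz": 0, "fingers": 1}
    - {"x": 3, "y": 0, "z": 0, "rx": 0, "ry": 0, "rz": 0, "fingers": 1}
    - {"x": 3, "y": 0, "z": 0, "rx": 0, "ry": 0, "rz": 0, "fingers": 1}
  force: 20

```text
time_s: 6.55
tool_pos: [0.5439, -0.0808, 0.0604]
tool_rot: [-179.9, 0.1, 97.9]
force: [-4.8, -3.9, 6.9]
grip_width: 0.0315
grasp_force: 20.0
```

Emit:
drive_tool:
  moves:
    - {"x": 0, "y": 0, "z": 0, "rx": 0, "ry": 0, "rz": 0, "fingers": 0}
    - {"x": 0, "y": 0, "z": 0, "rx": 0, "ry": 0, "rz": 0, "fingers": -1}
    - {"x": 0, "y": 0, "z": 0, "rx": 0, "ry": 0, "rz": 0, "fingers": -1}
    - {"x": 0, "y": 0, "z": 0, "rx": 0, "ry": 0, "rz": 0, "fingers": -1}
    - {"x": 0, "y": 0, "z": -40, "rx": 0, "ry": 0, "rz": 0, "fingers": -1}
    - {"x": 0, "y": 0, "z": -90, "rx": 0, "ry": 0, "rz": 0, "fingers": -1}
    - {"x": 0, "y": 0, "z": -130, "rx": 0, "ry": 0, "rz": 0, "fingers": -1}
    - {"x": 0, "y": 0, "z": -130, "rx": 0, "ry": 0, "rz": 0, "fingers": -1}
    - {"x": 0, "y": 0, "z": -130, "rx": 0, "ry": 0, "rz": 0, "fingers": -1}

```text
time_s: 7.68
tool_pos: [0.5438, -0.0792, 0.1889]
tool_rot: [-180.0, -0.0, 97.9]
force: [-0.5, 0.4, -1.1]
grip_width: 0.0872
grasp_force: 0.0
```

Run:
```python
from h import *
o=sensors.get_obs(); print(o["time_s"],o["tool_pos"],o["tool_rot"],o["force"])
c=snap("wrist","pics/w4.png")
d=snap("scene","pics/s4.png")
a=cv2.resize(c["image"][80:290,180:360,::-1],(510,595),interpolation=cv2.INTER_CUBIC)
b=cv2.resize(d["image"][220:280,195:224+5,::-1],(289,595),interpolation=cv2.INTER_CUBIC)
cv2.imwrite("pics/c4.png",np.hstack([a,b]))
```

```text
7.675 [ 0.54377319 -0.07918463  0.18891465] [-1.79952357e+02 -3.40540623e-04  9.79360652e+01] [-0.50864852  0.40406415 -1.06989907]
```

View pics/c4.png

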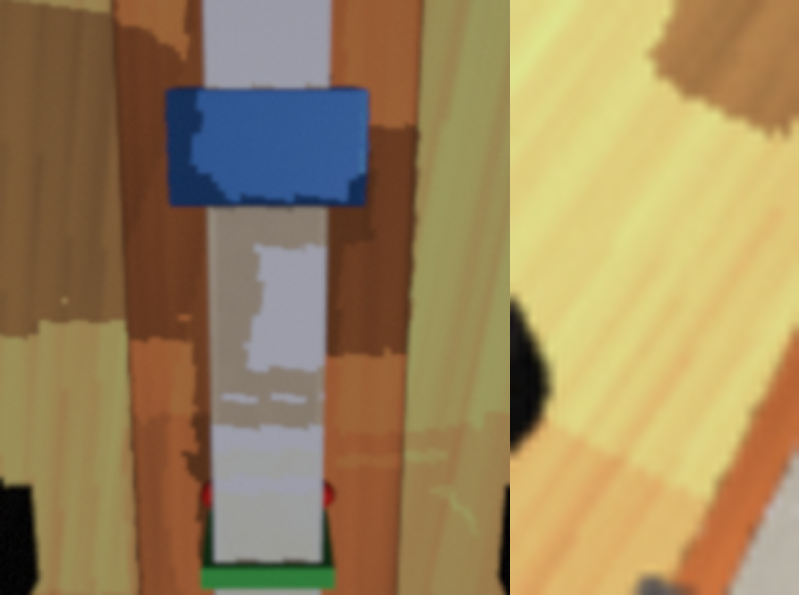

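The wrist view shows both red buttons out, at (208,494) and (328,494), just on the foot side of the green ring. The guard's top face spans u 167–369 and v 88–207.

Run:
```python
from h import *
c=np.load("pics/w4.png.npz")
o=np.array([.54377,-.07918]);a=np.radians(97.936);tx=np.array([np.cos(a),np.sin(a)]);ty=np.array([np.sin(a),-np.cos(a)])
for n,u,v,z in[("bn",204,494,.07),("bf",333,494,.07),("g1",170,206,.09),("g2",368,206,.09),("g3",167,88,.09),("g4",369,88,.09),("ring",202,568,.09),("ring",335,568,.09)]:
    p=ray(c,(u+.5)/2.8333-.5+180,(v+.5)/2.8333-.5+80,z)[:2]; d=p-o; print(n,p.round(4),(d@tx*1e3).round(1),(d@ty*1e3).round(1))
```

```text
bn [ 0.53   -0.1239] -42.4 -19.9
bf [ 0.5696 -0.1184] -42.4 20.2
g1 [ 0.5116 -0.0341] 49.1 -25.7
g2 [ 0.563 -0.027] 49.1 26.2
g3 [ 0.5076 -0.0047] 78.7 -25.5
g4 [0.5582 0.0023] 78.7 25.6
ring [ 0.5324 -0.1384] -57.1 -19.5
ring [ 0.5712 -0.133 ] -57.1 19.8
```

Emit:
drive_tool:
  moves:
    - {"x": 30, "y": 0, "z": 0, "rx": 0, "ry": 0, "rz": 0, "fingers": -1}
    - {"x": 64, "y": 0, "z": 0, "rx": 0, "ry": 0, "rz": 0, "fingers": -1}
    - {"x": 64, "y": 0, "z": 30, "rx": 0, "ry": 0, "rz": 0, "fingers": -1}
    - {"x": 64, "y": 0, "z": 70, "rx": 0, "ry": 0, "rz": 0, "fingers": -1}
    - {"x": 64, "y": 0, "z": 110, "rx": 0, "ry": 0, "rz": 0, "fingers": -1}
    - {"x": 64, "y": 0, "z": 126, "rx": 0, "ry": 0, "rz": 0, "fingers": -1}
    - {"x": 64, "y": 0, "z": 126, "rx": 0, "ry": 0, "rz": 0, "fingers": -0.4}
    - {"x": 64, "y": 0, "z": 126, "rx": 0, "ry": 0, "rz": 0, "fingers": 1}
    - {"x": 64, "y": 0, "z": 126, "rx": 0, "ry": 0, "rz": 0, "fingers": 1}
    - {"x": 64, "y": 0, "z": 126, "rx": 0, "ry": 0, "rz": 0, "fingers": 1}
    - {"x": 64, "y": 0, "z": 126, "rx": 0, "ry": 0, "rz": 0, "fingers": 1}
    - {"x": 64, "y": 0, "z": 126, "rx": 0, "ry": 0, "rz": 0, "fingers": 1}
  force: 12

```text
time_s: 9.28
tool_pos: [0.5349, -0.0161, 0.0642]
tool_rot: [-179.9, 0.0, 97.9]
force: [-4.7, -0.8, 5.9]
grip_width: 0.0523
grasp_force: 12.0
```

The guard is gripped at 52.3 mm. Now I'll slide it to the ring.

Emit:
drive_tool:
  moves:
    - {"x": -3, "y": 0, "z": 0, "rx": 0, "ry": 0, "rz": 0, "fingers": 1}
    - {"x": -10, "y": 0, "z": 0, "rx": 0, "ry": 0, "rz": 0, "fingers": 1}
    - {"x": -18, "y": 0, "z": 0, "rx": 0, "ry": 0, "rz": 0, "fingers": 1}
    - {"x": -26, "y": 0, "z": 0, "rx": 0, "ry": 0, "rz": 0, "fingers": 1}
    - {"x": -34, "y": 0, "z": 0, "rx": 0, "ry": 0, "rz": 0, "fingers": 1}
    - {"x": -42, "y": 0, "z": 0, "rx": 0, "ry": 0, "rz": 0, "fingers": 1}
    - {"x": -50, "y": 0, "z": 0, "rx": 0, "ry": 0, "rz": 0, "fingers": 1}
    - {"x": -58, "y": 0, "z": 0, "rx": 0, "ry": 0, "rz": 0, "fingers": 1}
    - {"x": -66, "y": 0, "z": 0, "rx": 0, "ry": 0, "rz": 0, "fingers": 1}
    - {"x": -74, "y": 0, "z": 0, "rx": 0, "ry": 0, "rz": 0, "fingers": 1}
    - {"x": -82, "y": 0, "z": 0, "rx": 0, "ry": 0, "rz": 0, "fingers": 1}
    - {"x": -90, "y": 0, "z": 0, "rx": 0, "ry": 0, "rz": 0, "fingers": 1}
    - {"x": -96, "y": 0, "z": 0, "rx": 0, "ry": 0, "rz": 0, "fingers": 1}
    - {"x": -100, "y": 0, "z": 0, "rx": 0, "ry": 0, "rz": 0, "fingers": 1}
    - {"x": -103, "y": 0, "z": 0, "rx": 0, "ry": 0, "rz": 0, "fingers": 1}
    - {"x": -105, "y": 0, "z": 0, "rx": 0, "ry": 0, "rz": 0, "fingers": 1}
    - {"x": -107, "y": 0, "z": 0, "rx": 0, "ry": 0, "rz": 0, "fingers": 1}
    - {"x": -109, "y": 0, "z": 0, "rx": 0, "ry": 0, "rz": 0, "fingers": 1}
    - {"x": -109, "y": 0, "z": 0, "rx": 0, "ry": 0, "rz": 0, "fingers": 1}

```text
time_s: 11.65
tool_pos: [0.5499, -0.1232, 0.0641]
tool_rot: [-179.9, -0.0, 97.9]
force: [-3.6, 0.5, 6.0]
grip_width: 0.0521
grasp_force: 12.0
```

Emit:
drive_tool:
  moves:
    - {"x": -1, "y": 0, "z": 0, "rx": 0, "ry": 0, "rz": 0, "fingers": 1}
    - {"x": -2, "y": 0, "z": 0, "rx": 0, "ry": 0, "rz": 0, "fingers": 1}
    - {"x": -3, "y": 0, "z": 0, "rx": 0, "ry": 0, "rz": 0, "fingers": 1}
    - {"x": -3, "y": 0, "z": 0, "rx": 0, "ry": 0, "rz": 0, "fingers": 1}

```text
time_s: 12.15
tool_pos: [0.5499, -0.1235, 0.0641]
tool_rot: [-179.9, -0.2, 98.0]
force: [-5.8, 5.4, 7.8]
grip_width: 0.0515
grasp_force: 12.0
```

Run:
```python
from h import *
d=snap("scene","pics/s5.png");t=snap("top","pics/t5.png")
a=cv2.resize(d["image"][200:305,190:330,::-1],(560,420),interpolation=cv2.INTER_CUBIC)
cv2.imwrite("pics/c5.png",a)
```

```text
(no output)
```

View pics/c5.png

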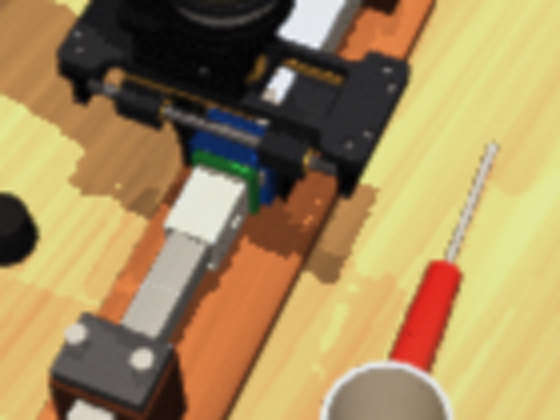

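The guard sits against the green ring (225,165). The arm has stalled with the force rising, so it's home. Next I'll release and retreat upward.

Emit:
drive_tool:
  moves:
    - {"x": 0, "y": 0, "z": 0, "rx": 0, "ry": 0, "rz": 0, "fingers": 0}
    - {"x": 0, "y": 0, "z": 0, "rx": 0, "ry": 0, "rz": 0, "fingers": -1}
    - {"x": 0, "y": 0, "z": 0, "rx": 0, "ry": 0, "rz": 0, "fingers": -1}
    - {"x": 0, "y": 0, "z": 0, "rx": 0, "ry": 0, "rz": 0, "fingers": -1}
    - {"x": 0, "y": 0, "z": -30, "rx": 0, "ry": 0, "rz": 0, "fingers": -1}
    - {"x": 0, "y": 0, "z": -80, "rx": 0, "ry": 0, "rz": 0, "fingers": -1}
    - {"x": 0, "y": 0, "z": -130, "rx": 0, "ry": 0, "rz": 0, "fingers": -1}
    - {"x": 0, "y": 0, "z": -160, "rx": 0, "ry": 0, "rz": 0, "fingers": -1}
    - {"x": 0, "y": 0, "z": -160, "rx": 0, "ry": 0, "rz": 0, "fingers": -1}
    - {"x": 0, "y": 0, "z": -160, "rx": 0, "ry": 0, "rz": 0, "fingers": -1}

```text
time_s: 13.5
tool_pos: [0.5503, -0.1269, 0.2225]
tool_rot: [-179.9, -0.0, 97.9]
force: [-0.2, 0.5, -0.5]
grip_width: 0.0874
grasp_force: 0.0
```

Run:
```python
from h import *
d=snap("wrist","pics/w6.png")
cv2.imwrite("pics/c6.png",cv2.resize(d["image"][130:300,180:370,::-1],None,fx=3,fy=3,interpolation=cv2.INTER_CUBIC))
```

```text
(no output)
```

View pics/c6.png

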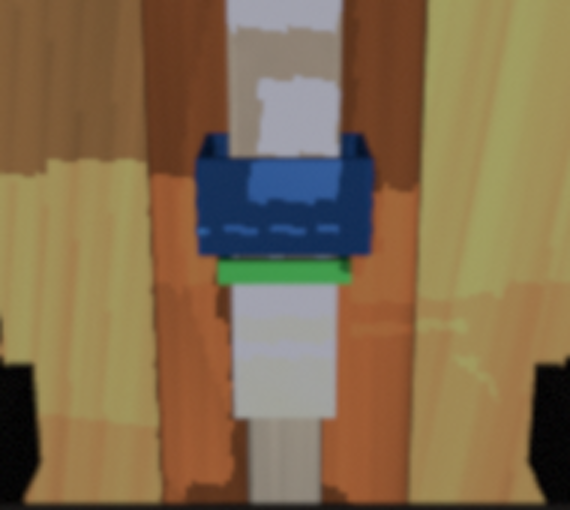

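The guard sits at its stop. Its edge is at v≈255 and the ring's at ≈261, a gap of under 2 mm, which fits home being centred over the hole. The gripper is clear, so I'll hand it in.

```bash
python3 -c "
from cell import workorder
print(workorder.sign_off())"
```

```text
the job is handed in; nothing more can be done
None
```

The job is handed in, with no verdict returned: both buttons popped out in the hole beside the green ring, the guard is up at its stop over them, the gripper is clear, and the arm kept clear of the other things on the bench.

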